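# Demould the chocolate bars and shut them in the cooling cabinet

## Robot

A 7-joint arm with a two-finger parallel gripper is mounted at the origin on the work surface. World frame = base frame: x ahead of the robot, y to its left, z up, the work surface at z = 0. Lengths are in m, angles in rad, forces in N, time in s.
With the tool pointing down it reaches from about 0.425 to 1.025 m from the base axis. Payload 9.4 kg.
Tool frame: the origin (TCP) lies at the very end of the fingers, on their centre line; the grasp point (between the pads) lies hold_point_z behind it (hold_point_z is the distance from the TCP to the grasp point, in m); z points along the fingers, y is the line along which they close (so a half turn about z gives the same grasp; the last joint's range is limited). The gripper opens to 85 mm and grips with 20 to 120 N. Pads are 22 mm wide; open, the fingers measure 114 mm over their backs; the gripper's body (76 mm by 85 mm) begins 54 mm behind the grasp point. The pads swing forward as they close: fully open they stand 13 mm farther back than shut.
Start: joints at [1.222, 0.599, -0.003, 1.599, 0.002, 0.943, -0.08], TCP at [0.195, -0.698, 0.231] pointing down, gripper open.
Joint ranges: [-2.57, 2.57], [-0.35, 1.97], [-1.29, 1.29], [0.11, 2.56], [-1.05, 4.19], [0.11, 1.86], [-2.63, 2.63]. Speed limits (rad/s): [2.22, 2.22, 3.01, 3.01, 3.14, 3.14, 3.14].

## Interface

Orientations are given as a rotation vector (axis times angle).
In Python, from rig import sense, get_image, job_done, cut_out, hold_point_z gives the robot as it stands. The module is installed in compiled form; this text tells all that it offers.
- The arm moves only by the tool drive_tool, never from a script. Its argument "targets" is a list that holds one entry, the list of rows, each a list of 7 numbers: the opening, from 0 (shut) to 1 (fully open), then the shift along the tool's x, y, z as a fraction of full scale, then the turn, a rotation vector about the tool's x, y, z as a fraction of full scale. A call has 1 to 12 rows; each row is the pose to reach, as a shift and turn from the pose commanded when the call began, along the tool's axes at that moment; what a row does not reach only later rows make up. Full scale, the value 1, is 0.25 m for a shift and 30 degrees for a turn. A row lasts 1/8 s, in which the tool goes at most 62.5 mm and 10.7 degrees, less where a joint would pass 70% of its speed; a pose out of reach is approached as far as the arm can. A call with a number of a shift or a turn outside -1 to 1 is refused whole. A call with a gripper value outside its range is refused whole. The fingers move at their own pace and stop on an object; "squeeze" is the grip in N (left out, the last holds). Time passes only in rows, so rows that repeat a pose let the fingers close. It gives the time, the measured TCP pose, the force, the opening and the grip force at its end, in the units of the state.
- sense(): the state, without advancing time (a new reading comes with each control period).
- get_image(name): name is "scene" or "top"; returns a dict with "image" (420x560x3 uint8, blue, green, red), "K" (3x3 intrinsics, pixels), "R" (3x3) and "t" (3): a world point X has camera coordinates R X + t. Camera axes: x right, y down, z forward; pixel columns grow to the right and rows downward; lengths in m; the calibration is good to about 2 mm. A picture is of the moment at which its call begins. There is no depth.
- job_done(): hands the job in; it is judged then, once.
Trained networks look in a picture, given as the dict that the camera call returned (one of the last four; its "shot" number tells which), for a name from the list of things; names that differ only in an ending like _2 or _b are one class to them, and where a whole thing is asked for, a point or a joint stands for the part that bears it (a point fixed in the world has none). Each returns a list of dicts, best first, with "confidence" (0 to 1); they miss things now and then, are a little off and sometimes report something else, mostly with a low value. They report only what shows in the picture. A call takes as long as a camera call.
- cut_out(picture, thing): "mask" (420x560 bool, what is visible of it) and "box" ([left, top, right, bottom] in pixels, round what is visible of it).
The state is a dict: "time_s": time; "joint_positions": joint angles; "qd": joint speeds; "effort": joint torques, N m; "ee_pos": TCP position; "orientation": TCP orientation; "contact_force": force on the tool from outside, world axes, zero at the start; "ft_torque": the same for the moment, N m; "finger_gap": finger opening in m; "finger_force": force on a finger pad.
Only numpy, scipy, OpenCV 4.12 (cv2) and the standard library are available. Lean on these libraries where they do the work, as an engineer would, in place of code of your own. Each camera call takes 0.05 s, during which the arm holds its last target. There are 200 camera calls.

## Task

Push every chocolate bar out of the demoulding block with its orange ejector slide and lay the bars flat on the drawn-out tray of the cooling cabinet, side by side and not on top of one another. With all of them on it, push the tray fully home, then push the cabinet door shut until it seats on its catch. Leave the reel, the paper cases, the tub and the scraper where they are.

Things in the scene. Friction and masses are not known exactly. Their poses are not given: they have to be found in the camera images.
- demoulder: white block fixed to the bench, 194 (x) by 236 mm (y). Origin: underside, mid-point of its clear roof's front edge; z up. Four channels along x at y = -87, -29, 29, 87 mm (lanes 1-4), 35 mm wide, floor 20 mm above the bench, roofed from x = 0 to 99 mm (roof top 39 mm above the bench, 8 mm slots). In front, x = -95 to 0, an open flat deck 20 mm above the bench; bars come out on it, in -x
- tray (a joint): flat metal tray that slides out of the cabinet, in the cabinet's -x direction: 0 m = fully home, 0.17 = fully drawn out. Stays where it is left (friction about 1.2 N, plus damping)
- tray_floor (a point): middle of the tray's inner floor (44 mm above the bench); axes as the cabinet's; moves with the tray. Inside it measures 113 mm (x) by 230 mm (y); side and rear walls rise 10 mm above the floor (5 to 6 mm thick), the front panel 32 mm
- tray_front (a point): middle of the outer face of the tray's upright front panel (240 mm wide, from 36 to 76 mm above the bench), facing the cabinet's -x; push it in +x. Fully home it lies 2 mm behind the plane of the cabinet's front
- cabinet: low white bench cooling cabinet with a clear top, fixed to the bench, 280 mm wide (y), 240 mm deep (x), 120 mm high. Origin: under the middle of its front; x points into the cabinet, z up; it faces the robot
- door (a joint): upright front door, hinged at its left (cabinet +y): 0 rad = shut, grows as it swings open towards the robot and left, to 2.2. Sprung ball catch at the free edge: the last 0.06 rad take about 5 N there; past 0.02 rad it snaps to 0 and stays; let go before that, it springs back ajar (0.06 or more). Swings freely otherwise. A drawn-out tray blocks it
- door_hinge (a point): on the hinge axis, at half the door's height (60 mm above the bench); its axes turn with the door: y points from the free edge to the hinge, x from the outer face to the inner face, z up
- door_push (a point): on the door's outer face, 180 mm from the hinge axis, 60 mm above the bench; axes as door_hinge. The door is 280 mm wide, from 4 to 116 mm above the bench; its outer face lies 16 mm on the -x side of the hinge axis; an upright bar handle, standing out 35 mm, is 262 mm from the hinge axis
- reel: bystander: kraft paper reel lying flat, 110 mm wide, 55 mm high; origin at the middle of its underside
- paper_cups: bystander: stack of pale blue paper cases, 66 mm wide, 48 mm high; origin at the middle of its underside
- tub: bystander: clear open tub, 120 by 140 by 80 mm high; origin at the middle of its underside
- scraper: bystander: spatula lying on the bench, about 250 mm long; origin under it
- bar1: dark brown solid chocolate bar, 80 (x) by 32 (y) by 14 mm (z), about 46 g, same on both faces. Origin: its centre. At the start flat in a roofed channel of the demoulder, its centre 42 mm behind the roof's front edge; None if absent
- ejector1 (a joint): spring ejector slide of lane 1: 0 m = at rest, grows to 0.084 as its tab is pushed in the demoulder's -x direction (1 N at rest to 5 N at the end), which pushes the lane's bar wholly out of the channel on to the deck (bar centre about 42 mm in front of the roof edge); springs back when let go
- ejector1_tab (a point): middle of the rear (+x) face of the orange tab of ejector 1, 56 mm above the bench, 50 mm behind the roof's front edge at rest; axes as the demoulder's. The tab is 26 mm wide (y), 10 mm thick, from 42 to 70 mm above the bench; push this face in -x
- bar2: dark brown solid chocolate bar, 80 (x) by 32 (y) by 14 mm (z), about 46 g, same on both faces. Origin: its centre. At the start flat in a roofed channel of the demoulder, its centre 42 mm behind the roof's front edge; None if absent
- ejector2 (a joint): spring ejector slide of lane 2: 0 m = at rest, grows to 0.084 as its tab is pushed in the demoulder's -x direction (1 N at rest to 5 N at the end), which pushes the lane's bar wholly out of the channel on to the deck (bar centre about 42 mm in front of the roof edge); springs back when let go
- ejector2_tab (a point): middle of the rear (+x) face of the orange tab of ejector 2, 56 mm above the bench, 50 mm behind the roof's front edge at rest; axes as the demoulder's. The tab is 26 mm wide (y), 10 mm thick, from 42 to 70 mm above the bench; push this face in -x
- bar3: dark brown solid chocolate bar, 80 (x) by 32 (y) by 14 mm (z), about 46 g, same on both faces. Origin: its centre. At the start flat in a roofed channel of the demoulder, its centre 42 mm behind the roof's front edge; None if absent
- ejector3 (a joint): spring ejector slide of lane 3: 0 m = at rest, grows to 0.084 as its tab is pushed in the demoulder's -x direction (1 N at rest to 5 N at the end), which pushes the lane's bar wholly out of the channel on to the deck (bar centre about 42 mm in front of the roof edge); springs back when let go
- ejector3_tab (a point): middle of the rear (+x) face of the orange tab of ejector 3, 56 mm above the bench, 50 mm behind the roof's front edge at rest; axes as the demoulder's. The tab is 26 mm wide (y), 10 mm thick, from 42 to 70 mm above the bench; push this face in -x
- bar4: dark brown solid chocolate bar, 80 (x) by 32 (y) by 14 mm (z), about 46 g, same on both faces. Origin: its centre. At the start flat in a roofed channel of the demoulder, its centre 42 mm behind the roof's front edge; None if absent
- ejector4 (a joint): spring ejector slide of lane 4: 0 m = at rest, grows to 0.084 as its tab is pushed in the demoulder's -x direction (1 N at rest to 5 N at the end), which pushes the lane's bar wholly out of the channel on to the deck (bar centre about 42 mm in front of the roof edge); springs back when let go
- ejector4_tab (a point): middle of the rear (+x) face of the orange tab of ejector 4, 56 mm above the bench, 50 mm behind the roof's front edge at rest; axes as the demoulder's. The tab is 26 mm wide (y), 10 mm thick, from 42 to 70 mm above the bench; push this face in -x

How it is judged:
On the way, in this order (a step that is already met when the one before it is completed fails the run):
1. every bar lies flat on the tray while the tray is still drawn out (x of bar1 in the frame of tray_floor between -0.05 and 0.05 m and y of bar1 in the frame of tray_floor between -0.11 and 0.11 m and z of bar1 in the frame of tray_floor between 0 and 0.0115 m and x of bar2 in the frame of tray_floor between -0.05 and 0.05 m and y of bar2 in the frame of tray_floor between -0.11 and 0.11 m and z of bar2 in the frame of tray_floor between 0 and 0.0115 m and x of bar3 in the frame of tray_floor between -0.05 and 0.05 m and y of bar3 in the frame of tray_floor between -0.11 and 0.11 m and z of bar3 in the frame of tray_floor between 0 and 0.0115 m and x of bar4 in the frame of tray_floor between -0.05 and 0.05 m and y of bar4 in the frame of tray_floor between -0.11 and 0.11 m and z of bar4 in the frame of tray_floor between 0 and 0.0115 m and linear speed of each of bar1, bar2, bar3, bar4 below 0.03 m/s and value of joint tray above 0.08 m), for 0.2 s.
2. the tray is fully home with the bars on it, the door still open (x of bar1 in the frame of tray_floor between -0.05 and 0.05 m and y of bar1 in the frame of tray_floor between -0.11 and 0.11 m and z of bar1 in the frame of tray_floor between 0 and 0.0115 m and x of bar2 in the frame of tray_floor between -0.05 and 0.05 m and y of bar2 in the frame of tray_floor between -0.11 and 0.11 m and z of bar2 in the frame of tray_floor between 0 and 0.0115 m and x of bar3 in the frame of tray_floor between -0.05 and 0.05 m and y of bar3 in the frame of tray_floor between -0.11 and 0.11 m and z of bar3 in the frame of tray_floor between 0 and 0.0115 m and x of bar4 in the frame of tray_floor between -0.05 and 0.05 m and y of bar4 in the frame of tray_floor between -0.11 and 0.11 m and z of bar4 in the frame of tray_floor between 0 and 0.0115 m and value of joint tray below 0.008 m and value of joint door above 0.1 rad), for 0.2 s.
3. the door is shut and seated on its catch (value of joint door below 0.014 rad), for 0.3 s.
At the end, for the whole second after the job is handed in: every bar present lies flat on the tray floor (its centre under 11.5 mm above the floor, inside the tray walls), the tray is within 8 mm of fully home, and the door is seated on its catch (under 0.014 rad) (x of bar1 in the frame of tray_floor between -0.05 and 0.05 m and y of bar1 in the frame of tray_floor between -0.11 and 0.11 m and z of bar1 in the frame of tray_floor between 0 and 0.0115 m and x of bar2 in the frame of tray_floor between -0.05 and 0.05 m and y of bar2 in the frame of tray_floor between -0.11 and 0.11 m and z of bar2 in the frame of tray_floor between 0 and 0.0115 m and x of bar3 in the frame of tray_floor between -0.05 and 0.05 m and y of bar3 in the frame of tray_floor between -0.11 and 0.11 m and z of bar3 in the frame of tray_floor between 0 and 0.0115 m and x of bar4 in the frame of tray_floor between -0.05 and 0.05 m and y of bar4 in the frame of tray_floor between -0.11 and 0.11 m and z of bar4 in the frame of tray_floor between 0 and 0.0115 m and value of joint tray below 0.008 m and value of joint door below 0.014 rad); the robot touches nothing.
It fails at once if the reel is moved by more than 30 mm (distance of reel from where it was at the start of the episode above 0.03 m).
It fails at once if the paper cups is moved by more than 30 mm (distance of paper_cups from where it was at the start of the episode above 0.03 m).
It fails at once if the tub is moved by more than 30 mm (distance of tub from where it was at the start of the episode above 0.03 m).
It fails at once if the scraper is moved by more than 30 mm (distance of scraper from where it was at the start of the episode above 0.03 m).
Of bar1, bar2, bar3, bar4 only 2 to 4 are there at a start; the rules pass over those that are not, and their reading is None.
At some moment in a run one of bar1, bar2, bar3, bar4 may be knocked a few centimetres aside while the robot is not near it.
Once in a run the grip may slacken for a moment while it holds something.
It also fails if it takes over 210 s, if anything falls off the work surface, if the arm or the gripper's body presses on something with over 40 N, if the wrist force passes 120 N, or if a joint passes its speed limit or range.

## Working session

There is one attempt and no reset: what is moved stays moved. The work goes in short steps, Python scripts to look and compute and a tool call to move; the robot and the scene stay as the last step left them, time stands still between calls to the robot, and variables do not carry over. Pictures are saved under pics/ and viewed, at most 14 in all, crops included, and the job is handed in when it is done.

Besides the shell and the picture viewer there is one more tool, called as name(argument=value, ...) on one line, values as JSON. drive_tool: Moves the arm, as the interface text tells. Its arguments: {"type":"object","properties":{"targets":{"type":"array"},"squeeze":{"type":"number"}},"required":["targets"]}

```bash
mkdir -p pics
cat > h.py <<'E'
import numpy as np, cv2
from rig import sense, get_image, job_done, cut_out, hold_point_z
def proj(p,X):
    X=np.atleast_2d(X); c=X@np.array(p["R"]).T+p["t"]; u=c@np.array(p["K"]).T; return u[:,:2]/u[:,2:]
def ray(p,uv):
    R=np.array(p["R"]); d=R.T@np.linalg.inv(p["K"])@np.array([uv[0],uv[1],1.]); o=-R.T@np.array(p["t"]); return o,d/np.linalg.norm(d)
def at_z(p,uv,z):
    o,d=ray(p,uv); return o+d*(z-o[2])/d[2]
def tri(p1,a,p2,b):
    o1,d1=ray(p1,a);o2,d2=ray(p2,b)
    A=np.stack([d1,-d2],1); s=np.linalg.lstsq(A,o2-o1,rcond=None)[0]
    x,y=o1+s[0]*d1,o2+s[1]*d2; return (x+y)/2,np.linalg.norm(x-y)
E
python3 - <<'E'
from h import *
print(hold_point_z, sense())
for n in("scene","top"):
    p=get_image(n); cv2.imwrite(f"pics/{n}0.png",p["image"])
    R=np.array(p["R"]);print(n,"cam",-R.T@p["t"],p["shot"],R[2])
    for k in["demoulder","tray","cabinet","door","bar1","ejector1","reel","paper_cups","tub","scraper"]:
        for d in cut_out(p,k)[:4]:
            m=d["mask"]; ys,xs=np.nonzero(m); print(k,round(d["confidence"],2),np.round(d["box"]).tolist(),round(xs.mean(),1),round(ys.mean(),1),m.sum())
E
```

```text
0.0187 {'time_s': 0.0, 'joint_positions': array([ 1.22231638,  0.60013836, -0.00252478,  1.60014226,  0.001801  ,
        0.94292255, -0.07978235]), 'qd': array([ 0.00044419,  0.00042711, -0.00175665,  0.00063357,  0.00033499,
        0.00019844, -0.00190523]), 'effort': array([-1.44966521e-03, -7.76461458e+01,  1.56444602e+00, -2.58015347e+01,
        1.24248714e-02,  9.10820730e-03, -2.94714951e-06]), 'ee_pos': array([ 0.19446434, -0.69792755,  0.23040326]), 'orientation': array([-3.11106748e+00, -4.25481983e-01,  5.86327999e-04]), 'contact_force': array([-0.32288379,  0.0546009 , -0.61161804]), 'ft_torque': array([ 0.03631253,  0.00132902, -0.03743323]), 'finger_force': 0.0, 'finger_gap': 0.08522708868755771}
scene cam [1.29575198 0.05286594 1.01600885] 1 [-0.56310602 -0.0719909  -0.82324293]
tray 0.9 [299.0, 163.0, 377.0, 198.0] 339.3 177.7 2454
cabinet 0.79 [283.0, 132.0, 423.0, 299.0] 342.0 228.0 13996
door 0.94 [392.0, 131.0, 422.0, 208.0] 402.5 164.4 541
door 0.36 [101.0, 152.0, 141.0, 230.0] 121.0 201.2 831
bar1 0.39 [168.0, 151.0, 258.0, 209.0] 211.4 179.4 4019
ejector1 0.6
[... 798 characters left out ...]
7.0, 318.0] 157.2 263.5 1620
bar1 0.47 [346.0, 225.0, 349.0, 238.0] 345.0 231.5 32
bar1 0.45 [309.0, 135.0, 350.0, 176.0] 328.4 155.4 1113
ejector1 0.61 [363.0, 208.0, 369.0, 225.0] 365.6 218.5 100
ejector1 0.6 [344.0, 220.0, 352.0, 224.0] 345.8 222.0 28
ejector1 0.41 [324.0, 221.0, 328.0, 225.0] 326.4 221.7 21
reel 0.69 [311.0, 138.0, 348.0, 174.0] 328.7 154.9 1089
paper_cups 0.66 [372.0, 158.0, 396.0, 180.0] 382.3 168.5 399
tub 0.94 [72.0, 191.0, 138.0, 234.0] 106.4 212.7 2550
tub 0.7 [324.0, 220.0, 328.0, 226.0] 326.0 221.7 17
tub 0.65 [373.0, 159.0, 394.0, 180.0] 382.3 168.6 374
tub 0.59 [346.0, 226.0, 347.0, 239.0] 345.0 231.3 31
scraper 0.58 [419.0, 165.0, 445.0, 256.0] 434.5 197.6 934
```

View pics/scene0.png

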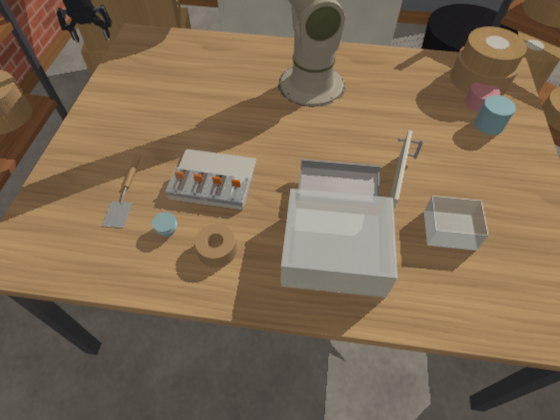

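View pics/top0.png

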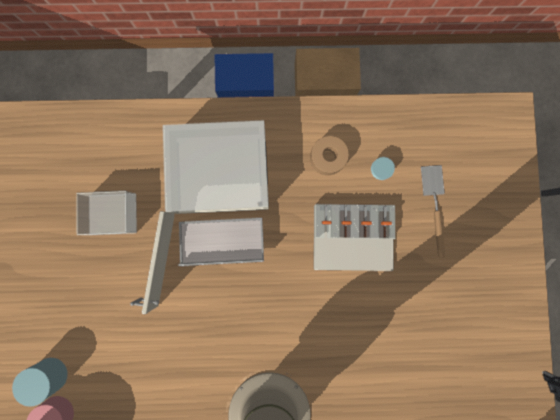

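The scene picture shows the demoulder at about (212,180) and the drawn-out tray at (340,180). The open door is at (403,165), the tub at (455,222), the reel at (215,245), the cups at (164,224) and the scraper at (120,200). In the top view the demoulder is at (354,237), the tray at (221,241) and the door at (157,262). I'll enlarge both to read corners.

Run:
```python
from h import *
a=get_image("top")["image"]; b=get_image("scene")["image"]
r=lambda im,x,y,w,h:cv2.resize(im[y:y+h,x:x+w],(400,300),interpolation=cv2.INTER_CUBIC)
cv2.imwrite("pics/z1.png",np.vstack([np.hstack([r(a,305,195,100,75),r(b,160,145,100,75)]),np.hstack([r(a,120,210,160,120),r(b,280,120,160,120)])]))
```

```text
(no output)
```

View pics/z1.png

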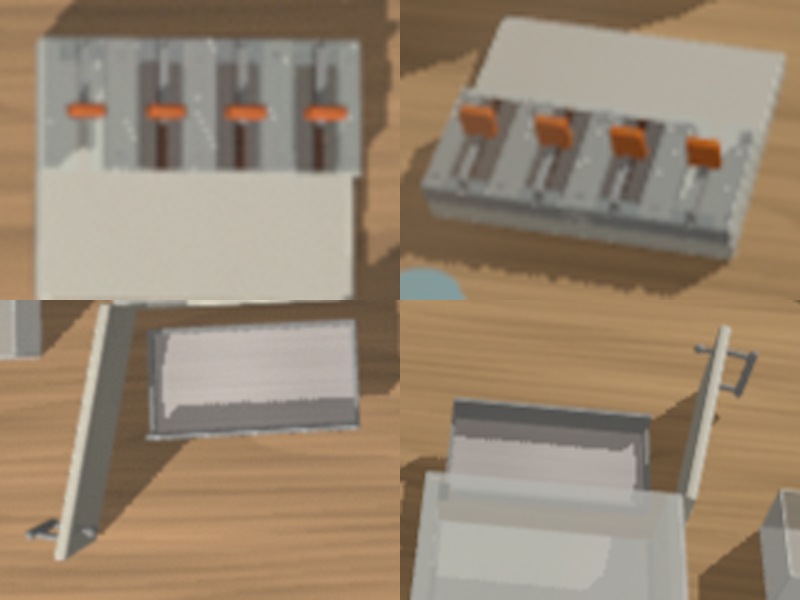

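Bars are in lanes 1–3, where the channels look dark. Lane 4, leftmost in the top view, is empty. Crop positions: tabs at top (326.8,222.8) to (386.3,223.3), and the tray panel's upper edge at top (180,265) to (263,262). I'll fit the poses from both views.

```bash
cat > fit.py <<'E'
from h import *
from scipy.optimize import least_squares
def T(q,P):
    c,s=np.cos(q[2]),np.sin(q[2]); P=np.array(P,float); return np.c_[q[0]+c*P[:,0]-s*P[:,1],q[1]+s*P[:,0]+c*P[:,1],P[:,2]+(q[3] if len(q)>3 else 0)]
def fit(obs,q0):
    f=lambda q:np.concatenate([(proj(p,T(q,[o[0] for o in ob]))-np.array([o[1] for o in ob])).ravel() for p,ob in obs])
    r=least_squares(f,q0,loss="soft_l1"); return r.x,r.fun.reshape(-1,2)
E
python3 - <<'E'
from fit import *
t=get_image("top");s=get_image("scene")
L=[-.087,-.029,.029,.087]
dt=[((.099,.118,.039),(314.5,204.5)),((.099,-.118,.039),(394.5,204.5)),((0,-.118,.039),(395,238)),((-.095,.118,.02),(314,269.5)),((-.095,-.118,.02),(393,269.5))]
dt+=[((.045,y,.07),uv) for y,uv in zip(L[::-1],[(326.75,222.75),(346.25,223),(366.25,223.25),(386.25,223.25)])]
ds=[((.05,y,.056),uv) for y,uv in zip(L,[(179.75,175.5),(198.25,178),(217,180.5),(235.75,183)])]+[((-.095,-.118,.02),(186.25,149.25)),((-.095,.118,.02),(256.25,158))]
for q0 in([.6,-.2,0],[.6,-.2,0,0]):
    q,r=fit([(t,dt),(s,ds)],q0); print("dem",q.round(4)); 
print(r.round(1).tolist())
# tray: origin = tray_floor, same yaw as cabinet; walls ~5.5
ht=.0565;hw=.12
tt=[((-ht-.006,.12,.076),(180,265.2)),((-ht-.006,-.12,.076),(263.2,262)),((ht+.005,.12,.054),(180,223.2)),((ht+.005,-.12,.054),(262,218.4))]
ts=[((-ht-.006,-.12,.076),(302,160.4)),((-ht-.006,.12,.076),(380,166.4))]
q,r=fit([(t,tt),(s,ts)],[.55,.2,0]);print("tray",q.round(4),r.round(1).tolist())
q,r=fit([(t,tt),(s,ts)],[.55,.2,0,0]);print("tray",q.round(4))
ct=[((.24,.14,.12),(163,124)),((.24,-.14,.12),(265,120)),((0,-.14,.12),(268,209)),((0,.14,.12),(166,212))]
cs=[((0,-.14,.12),(290,189.2)),((0,.14,.12),(394,196))]
q,r=fit([(t,ct),(s,cs)],[.7,.2,0]);print("cab",q.round(4),r.round(1).tolist())
print("door",at_z(t,(143.2,313.2),.116),at_z(t,(161,212),.116))
for n,uv,z in(("reel",(328.5,155),.055),("cups",(382,168.5),.048),("tub",(106,212.5),.04)):print(n,at_z(t,uv,z))
E
```

```text
dem [ 0.5084 -0.2627 -0.0267]
dem [ 0.5086 -0.2624 -0.0268  0.0014]
[[-0.4, 0.0], [-0.7, 0.4], [-0.6, 0.5], [-0.4, 0.8], [-0.1, 1.0], [-0.6, -0.2], [0.1, -0.3], [0.3, -0.5], [0.5, -0.4], [-0.7, 0.4], [-0.4, 0.4], [-0.3, 0.5], [-0.0, 0.6], [-0.8, -1.4], [-0.1, -1.0]]
tray [0.5097 0.1248 0.0176] [[-1.8, 0.2], [0.5, -0.2], [-0.8, -1.7], [0.2, -0.2], [-1.3, -2.5], [0.1, -1.0]]
tray [ 0.5078  0.126   0.0247 -0.0112]
cab [0.5977 0.1278 0.0205] [[0.1, 0.8], [-0.6, 0.9], [-0.0, -1.9], [-0.9, -0.5], [-0.3, -1.9], [-1.7, 1.2]]
door [0.32357204 0.32780629 0.116     ] [0.5939017  0.27996192 0.116     ]
reel [ 0.75454206 -0.1923365   0.055     ]
cups [ 0.71244095 -0.35049406  0.048     ]
tub [0.60072508 0.46203748 0.04      ]
```

```bash
cat > mv.py <<'E'
from fit import *
from scipy.spatial.transform import Rotation as Ro
DEM=[.5085,-.2625,-.027]; TR=[.51,.125,.02]
def down(yaw): return Ro.from_rotvec([0,0,yaw])*Ro.from_rotvec([np.pi,0,0])
def plan(pts,yaw):
    s=sense(); R=Ro.from_rotvec(s["orientation"]); print("at",s["ee_pos"].round(4),"t",round(s["time_s"],2),"gap",round(s["finger_gap"],4))
    tv=(R.inv()*down(yaw)).as_rotvec()/np.radians(30)
    for p in pts:
        d=R.inv().apply(np.array(p)-s["ee_pos"])/.25; print(np.round(p,4),"shift",d.round(3),"turn",tv.round(3))
E
python3 - <<'E'
from mv import *
P=T(DEM,[(.075,-.087,.2),(.075,-.087,.055)]); plan([(np.array([.39,-.53,.23])),*P],DEM[2])
E
```

```text
at [ 0.1946 -0.6984  0.2313] t 1.3 gap 0.0852
[ 0.39 -0.53  0.23] shift [ 0.934 -0.439  0.005] turn [-0.     0.     0.571]
[ 0.5811 -0.3515  0.2   ] shift [ 1.862 -0.922  0.125] turn [-0.     0.     0.571]
[ 0.5811 -0.3515  0.055 ] shift [ 1.862 -0.922  0.705] turn [-0.     0.     0.571]
```

drive_tool(targets=[[[0,0.25,-0.12,0,0,0,0.2],[0,0.5,-0.24,0,0,0,0.4],[0,0.75,-0.36,0,0,0,0.571],[0,0.93,-0.46,0,0,0,0.571],[0,0.93,-0.46,0,0,0,0.571]]])

```text
time_s: 1.92
ee_pos: [0.3926, -0.5209, 0.2313]
orientation: [-3.14, 0.03, -0.003]
contact_force: [0.4, -0.5, 0.1]
finger_gap: -0.0002
finger_force: 0.0
```

Run:
```python
from mv import *
P=T(DEM,[(.075,-.087,.12)]); plan(P,DEM[2])
```

```text
at [ 0.3926 -0.5209  0.2313] t 1.93 gap -0.0002
[ 0.5811 -0.3515  0.12  ] shift [ 0.74  -0.691  0.448] turn [-0.003 -0.004  0.015]
```

drive_tool(targets=[[[0,0.2,-0.17,0,0,0,0],[0,0.4,-0.35,0.1,0,0,0],[0,0.6,-0.52,0.25,0,0,0],[0,0.74,-0.69,0.45,0,0,0.01],[0,0.74,-0.69,0.45,0,0,0.01],[0,0.74,-0.69,0.45,0,0,0.01]]])

```text
time_s: 2.68
ee_pos: [0.578, -0.3553, 0.1166]
orientation: [-3.139, 0.045, 0.004]
contact_force: [-0.2, 0.2, -0.6]
finger_gap: -0.0001
finger_force: 0.0
```

Run:
```python
from mv import *
P=T(DEM,[(.075,-.087,.12),(.075,-.087,.05),(.061,-.087,.05),(-.0205,-.087,.05)]); plan(P,DEM[2])
p=get_image("scene");cv2.imwrite("pics/s1.png",cv2.resize(p["image"][110:230,140:300],(800,600),interpolation=cv2.INTER_CUBIC))
```

```text
at [ 0.578  -0.3553  0.1166] t 2.67 gap -0.0001
[ 0.5811 -0.3515  0.12  ] shift [ 0.012 -0.016 -0.014] turn [-0.004  0.005 -0.003]
[ 0.5811 -0.3515  0.05  ] shift [ 0.013 -0.015  0.266] turn [-0.004  0.005 -0.003]
[ 0.5671 -0.3511  0.05  ] shift [-0.043 -0.015  0.266] turn [-0.004  0.005 -0.003]
[ 0.4857 -0.3489  0.05  ] shift [-0.369 -0.014  0.267] turn [-0.004  0.005 -0.003]
```

View pics/s1.png

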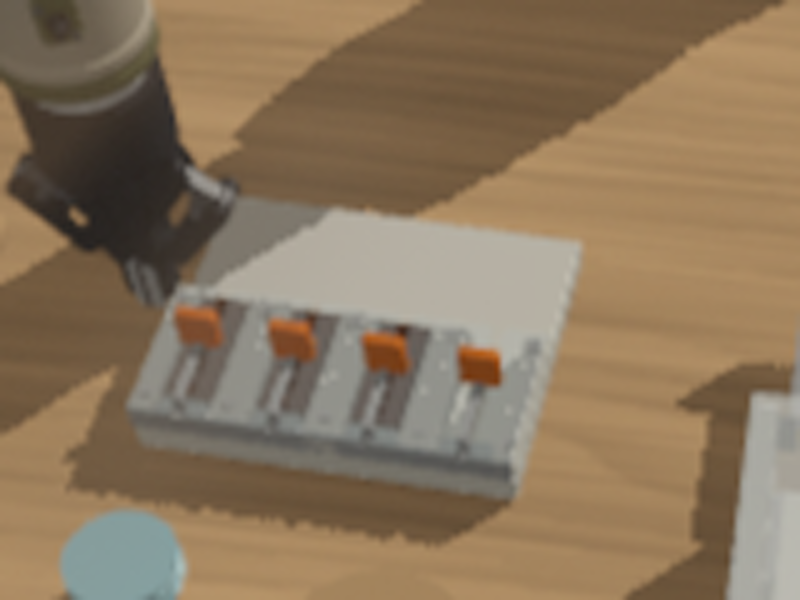

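Run:
```python
from mv import *
p=get_image("scene"); s=sense(); u=proj(p,[s["ee_pos"]]); print(u,(u-[140,110])*5, proj(p,T(DEM,[(.05,-.087,.056)])))
```

```text
[[169.99821477 167.28715734]] [[149.99107385 286.43578672]] [[179.17043792 176.16838939]]
```

drive_tool(targets=[[[0,0.012,-0.015,0.13,0,0,0],[0,0.012,-0.015,0.265,0,0,0],[0,-0.03,-0.015,0.265,0,0,0],[0,-0.08,-0.015,0.265,0,0,0],[0,-0.13,-0.015,0.265,0,0,0],[0,-0.18,-0.015,0.265,0,0,0],[0,-0.23,-0.015,0.265,0,0,0],[0,-0.28,-0.015,0.265,0,0,0],[0,-0.33,-0.015,0.265,0,0,0],[0,-0.36,-0.015,0.265,0,0,0],[0,-0.37,-0.015,0.265,0,0,0],[0,-0.37,-0.015,0.265,0,0,0]]])

```text
time_s: 4.28
ee_pos: [0.4853, -0.351, 0.0526]
orientation: [3.141, -0.051, 0.001]
contact_force: [5.3, -0.7, 3.5]
finger_gap: 0.0002
finger_force: 2.5
```

Run:
```python
from mv import *
P=T(DEM,[(-.0205,-.087,.05),(.07,-.087,.05),(.075,-.029,.05)]); plan(P,DEM[2])
p=get_image("scene");cv2.imwrite("pics/s2.png",cv2.resize(p["image"][110:230,140:300],(800,600),interpolation=cv2.INTER_CUBIC))
```

```text
at [ 0.4853 -0.351   0.0526] t 4.28 gap 0.0002
[ 0.4857 -0.3489  0.05  ] shift [ 0.001 -0.008  0.01 ] turn [ 0.    -0.001 -0.01 ]
[ 0.5761 -0.3514  0.05  ] shift [ 0.363 -0.01   0.011] turn [ 0.    -0.001 -0.01 ]
[ 0.5827 -0.2935  0.05  ] shift [ 0.382 -0.242  0.011] turn [ 0.    -0.001 -0.01 ]
```

View pics/s2.png

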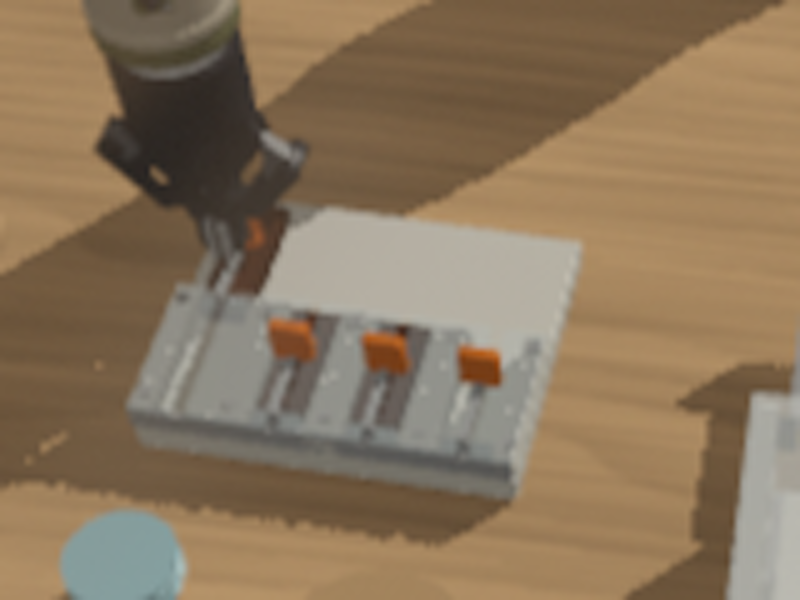

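drive_tool(targets=[[[0,0.12,-0.01,0,0,0,0],[0,0.25,-0.01,0,0,0,0],[0,0.4,-0.01,0,0,0,0],[0,0.4,-0.12,0,0,0,0],[0,0.4,-0.24,0,0,0,0],[0,0.4,-0.24,0,0,0,0],[0,0.36,-0.24,0,0,0,0],[0,0.31,-0.24,0,0,0,0],[0,0.26,-0.24,0,0,0,0],[0,0.21,-0.24,0,0,0,0],[0,0.16,-0.24,0,0,0,0],[0,0.12,-0.24,0,0,0,0]]])

```text
time_s: 5.82
ee_pos: [0.5166, -0.2926, 0.0528]
orientation: [3.14, -0.052, 0.002]
contact_force: [3.5, -3.2, -1.1]
finger_gap: 0.0003
finger_force: 2.0
```

Run:
```python
from mv import *
P=T(DEM,[(-.0205,-.029,.05),(.08,-.029,.05),(.08,.029,.05),(-.0205,.029,.05)]); plan(P,DEM[2]);print(sense()["contact_force"])
```

```text
at [ 0.5166 -0.2926  0.0528] t 5.83 gap 0.0003
[ 0.4872 -0.2909  0.05  ] shift [-0.118 -0.003  0.011] turn [ 0.001 -0.002 -0.011]
[ 0.5877 -0.2936  0.05  ] shift [ 0.284 -0.005  0.011] turn [ 0.001 -0.002 -0.011]
[ 0.5893 -0.2357  0.05  ] shift [ 0.283 -0.237  0.011] turn [ 0.001 -0.002 -0.011]
[ 0.4888 -0.233   0.05  ] shift [-0.119 -0.235  0.011] turn [ 0.001 -0.002 -0.011]
[ 3.47543051 -3.21323792 -1.11735659]
```

drive_tool(targets=[[[0,-0.04,0,0,0,0,0],[0,-0.08,0,0,0,0,0],[0,-0.115,0,0,0,0,0],[0,-0.115,0,0,0,0,0],[0,-0.115,0,0,0,0,0],[0,0.0,0,0,0,0,0],[0,0.14,0,0,0,0,0],[0,0.29,0,0,0,0,0],[0,0.29,-0.12,0,0,0,0],[0,0.29,-0.235,0,0,0,0],[0,0.29,-0.235,0,0,0,0],[0,0.24,-0.235,0,0,0,0]]])

```text
time_s: 7.32
ee_pos: [0.5783, -0.2353, 0.0523]
orientation: [3.141, -0.05, -0.001]
contact_force: [-0.6, -0.9, -0.6]
finger_gap: 0.0001
finger_force: 0.0
```

Run:
```python
from mv import *
P=T(DEM,[(-.0205,.029,.05),(.08,.029,.05)]); plan(P,DEM[2]);print(sense()["contact_force"])
```

```text
at [ 0.5783 -0.2353  0.0523] t 7.33 gap 0.0001
[ 0.4888 -0.233   0.05  ] shift [-0.358  0.002  0.01 ] turn [ 0.     0.001 -0.009]
[ 0.5893 -0.2357  0.05  ] shift [ 0.044 -0.     0.009] turn [ 0.     0.001 -0.009]
[-0.6396733  -0.90252969 -0.56913923]
```

drive_tool(targets=[[[0,-0.05,0,0,0,0,0],[0,-0.1,0,0,0,0,0],[0,-0.15,0,0,0,0,0],[0,-0.2,0,0,0,0,0],[0,-0.25,0,0,0,0,0],[0,-0.3,0,0,0,0,0],[0,-0.34,0,0,0,0,0],[0,-0.358,0,0,0,0,0],[0,-0.358,0,0,0,0,0],[0,-0.24,0,0,0,0,0],[0,-0.1,0,0,0,0,0],[0,0.04,0,0,0,0,0]]])

```text
time_s: 8.82
ee_pos: [0.5883, -0.2351, 0.0524]
orientation: [-3.14, 0.051, 0.004]
contact_force: [0.1, -0.2, -0.2]
finger_gap: -0.0004
finger_force: 0.0
```

drive_tool(targets=[[[0,0.02,0,-0.2,0,0,0],[0.55,0.02,0,-0.4,0,0,0],[0.55,0.02,-0.2,-0.55,0,0,0],[0.55,0.02,-0.4,-0.55,0,0,0],[0.55,0.02,-0.4,-0.55,0,0,0]]])

```text
time_s: 9.45
ee_pos: [0.596, -0.1303, 0.19]
orientation: [-3.138, 0.04, 0.003]
contact_force: [1.0, -0.1, -0.0]
finger_gap: 0.047
finger_force: 0.0
```

Run:
```python
from mv import *
t=get_image("top");s=get_image("scene")
r=lambda im,x,y,w,h:cv2.resize(im[y:y+h,x:x+w],(400,300),interpolation=cv2.INTER_CUBIC)
cv2.imwrite("pics/z2.png",np.hstack([r(t["image"],305,200,100,75),r(s["image"],160,135,100,75)]))
for p in(t,s):
  for d in cut_out(p,"bar1")[:6]:
    m=d["mask"].astype(np.uint8); (c,w,a)=cv2.minAreaRect(np.argwhere(m)[:,::-1].astype(np.float32)); print(round(d["confidence"],2),d["box"],m.sum(),np.round(c,1),np.round(w,1),a, at_z(p,c,.034)[:2].round(4))
print(T(DEM,[(-.042,y,.034) for y in(-.087,-.029,.029)]).round(4)); plan(T(DEM,[(-.042,.029,.12)]),DEM[2])
```

```text
0.67 [378.3, 236.9, 389.4, 268.9] 317 [383.5 252. ] [26. 11.] 90.0 [ 0.4664 -0.3486]
0.77 [198.5, 152.1, 216.5, 174.5] 219 [206.9 163.1] [11.4 21.8] 18.43494987487793 [ 0.4755 -0.2883]
0.66 [181.3, 151.3, 196.4, 170.0] 188 [189.4 160.2] [10.3 20.4] 21.037511825561523 [ 0.4712 -0.3461]
0.58 [215.8, 154.3, 231.8, 178.7] 203 [224. 166.] [11.4 21.5] 18.43494987487793 [ 0.4794 -0.2327]
[[ 0.4642 -0.3483  0.034 ]
 [ 0.4657 -0.2904  0.034 ]
 [ 0.4673 -0.2324  0.034 ]]
at [ 0.596  -0.1369  0.1896] t 9.65 gap 0.047
[ 0.4673 -0.2324  0.12  ] shift [-0.501  0.399  0.279] turn [ 0.001  0.003 -0.013]
```

View pics/z2.png

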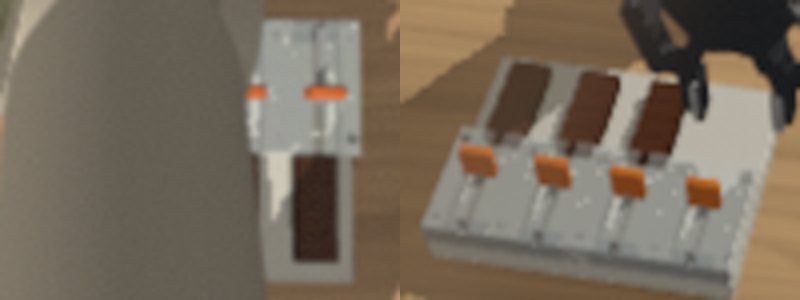

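The picture shows all three bars out on the deck with the tabs sprung back. In the crop the bars are at about (520,98), (588,110) and (655,120), which agrees with the expected places. Next I'll pick the lane 3 bar.

drive_tool(targets=[[[0.55,-0.2,0.1,0,0,0,0],[0.55,-0.4,0.25,0.05,0,0,0],[0.55,-0.485,0.4,0.25,0,0,-0.01],[0.55,-0.485,0.4,0.35,0,0,-0.01],[0.55,-0.485,0.4,0.35,0,0,-0.01],[0.55,-0.485,0.4,0.35,0,0,-0.01]]])

```text
time_s: 10.4
ee_pos: [0.4729, -0.2322, 0.103]
orientation: [3.141, -0.043, 0.0]
contact_force: [0.1, 0.4, 0.8]
finger_gap: 0.0467
finger_force: 0.0
```

Run:
```python
from mv import *
s=get_image("scene")
cv2.imwrite("pics/s3.png",cv2.resize(s["image"][125:215,150:270],(800,600),interpolation=cv2.INTER_CUBIC))
plan(T(DEM,[(-.039,.029,.02)]),DEM[2]); print(sense()["ee_pos"])
```

```text
at [ 0.4733 -0.232   0.1034] t 10.45 gap 0.0472
[ 0.4703 -0.2325  0.02  ] shift [-0.012  0.002  0.334] turn [ 0.001 -0.002 -0.   ]
[ 0.47326985 -0.23196412  0.10339128]
```

View pics/s3.png

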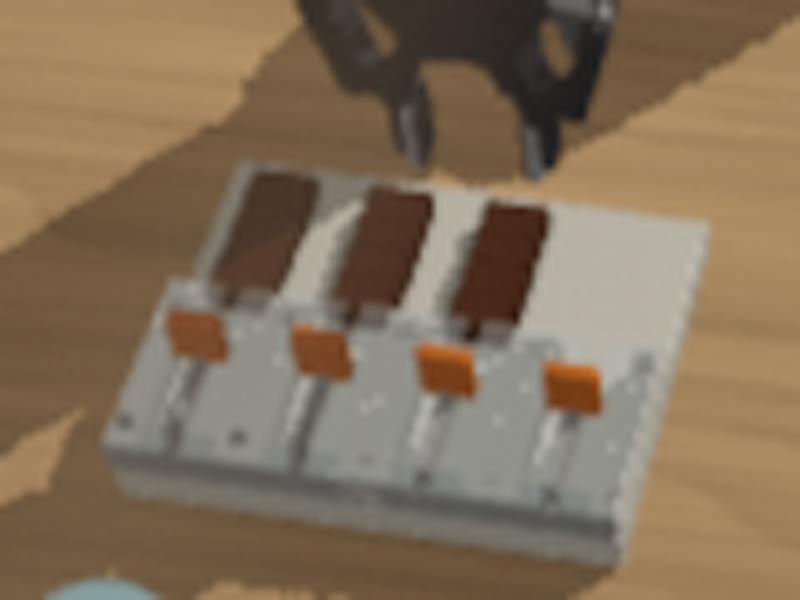

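The open fingers straddle bar 3's line, with their tips at (418,165) and (537,178) in the crop. Descending.

drive_tool(squeeze=40, targets=[[[0.55,-0.012,0,0.12,0,0,0],[0.55,-0.012,0,0.22,0,0,0],[0.55,-0.012,0,0.29,0,0,0],[0.55,-0.012,0,0.33,0,0,0],[0.55,-0.012,0,0.33,0,0,0],[0,-0.012,0,0.33,0,0,0],[0,-0.012,0,0.33,0,0,0],[0,-0.012,0,0.33,0,0,0],[0,-0.012,0,0.33,0,0,0]]])

```text
time_s: 11.58
ee_pos: [0.4701, -0.2319, 0.021]
orientation: [3.141, -0.043, 0.002]
contact_force: [-0.3, 0.7, 6.7]
finger_gap: 0.0311
finger_force: 40.4
```

drive_tool(targets=[[[0,0,0,-0.1,0,0,0],[0,0,0,-0.3,0,0,0],[0,0,0,-0.5,0,0,0],[0,0,0,-0.52,0,0,0]]])

```text
time_s: 12.08
ee_pos: [0.4711, -0.2325, 0.1536]
orientation: [3.139, -0.043, 0.009]
contact_force: [0.5, -0.1, -0.8]
finger_gap: 0.031
finger_force: 41.5
```

Run:
```python
from mv import *
s=get_image("scene"); t=get_image("top"); print(sense()["finger_gap"],sense()["finger_force"])
cv2.imwrite("pics/s4.png",np.hstack([cv2.resize(x[y:y+90,a:a+120],(400,300),interpolation=cv2.INTER_CUBIC) for x,y,a in((t["image"],200,160),(s["image"],135,280))]))
q=down(TR[2]); plan([(.48,-.02,.16),*T(TR,[(0,.065,.15)])],TR[2])
```

```text
0.030840292615694858 41.511898040771484
at [ 0.47   -0.2318  0.151 ] t 12.18 gap 0.0308
[ 0.48 -0.02  0.16] shift [ 0.017 -0.848 -0.036] turn [ 0.001 -0.004 -0.09 ]
[0.5087 0.19   0.15  ] shift [ 0.109 -1.691  0.003] turn [ 0.001 -0.004 -0.09 ]
```

View pics/s4.png

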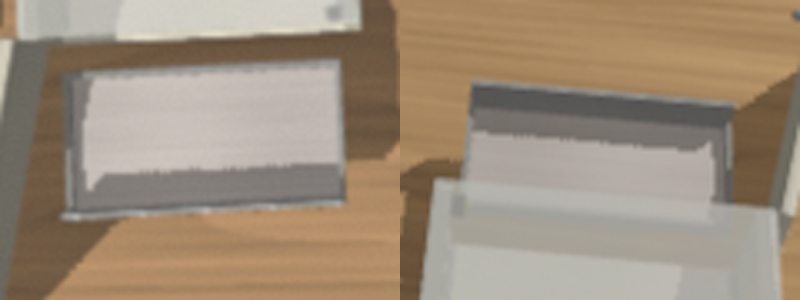

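Run:
```python
from mv import *
s=get_image("scene"); t=get_image("top")
for p,uv,z in((t,(178.6,265.1),.076),(t,(263.5,261.5),.076),(s,(301.6,159.6),.076),(s,(380.2,165.9),.076),(t,(179.8,222.2),.054),(t,(262,218.6),.054)): print(z,at_z(p,uv,z)[:2].round(4))
print(tri(t,(178.6,265.1),s,(380.2,165.9)),tri(t,(263.5,261.5),s,(301.6,159.6)))
```

```text
0.076 [0.4459 0.2427]
0.076 [0.4502 0.0042]
0.076 [0.4557 0.0071]
0.076 [0.447  0.2441]
0.054 [0.5671 0.244 ]
0.054 [0.5721 0.0066]
(array([0.44578243, 0.24371343, 0.07442174]), np.float64(0.0013080010626751006)) (array([0.449613  , 0.00560965, 0.06900607]), np.float64(0.002395995587778834))
```

drive_tool(targets=[[[0,0.005,-0.2,0,0,0,0],[0,0.01,-0.4,0,0,0,0],[0,0.015,-0.6,0,0,0,0],[0,0.017,-0.8,0,0,0,-0.09],[0,0.017,-0.85,-0.036,0,0,-0.09],[0,0.017,-0.85,-0.036,0,0,-0.09]]])

```text
time_s: 13.02
ee_pos: [0.4795, -0.019, 0.1585]
orientation: [3.141, 0.034, -0.001]
contact_force: [-0.4, 0.2, -0.8]
finger_gap: 0.031
finger_force: 41.5
```

Run:
```python
from mv import *
plan(T(TR,[(0,.065,.12),(0,.065,.047)]),TR[2])
```

```text
at [ 0.4795 -0.019   0.1585] t 13.03 gap 0.031
[0.5087 0.19   0.12  ] shift [ 0.135 -0.833  0.154] turn [0.    0.002 0.003]
[0.5087 0.19   0.047 ] shift [ 0.135 -0.833  0.446] turn [0.    0.002 0.003]
```

drive_tool(targets=[[[0,0.03,-0.2,0,0,0,0],[0,0.07,-0.4,0,0,0,0],[0,0.1,-0.6,0,0,0,0],[0,0.13,-0.78,0,0,0,0],[0,0.135,-0.833,0.1,0,0,0],[0,0.135,-0.833,0.2,0,0,0],[0,0.135,-0.833,0.3,0,0,0],[0,0.135,-0.833,0.38,0,0,0],[0,0.135,-0.833,0.43,0,0,0],[0,0.135,-0.833,0.445,0,0,0],[0,0.135,-0.833,0.445,0,0,0]]])

```text
time_s: 14.4
ee_pos: [0.5095, 0.189, 0.0478]
orientation: [3.141, 0.03, -0.0]
contact_force: [-0.4, -1.6, -0.5]
finger_gap: 0.0308
finger_force: 41.5
```

drive_tool(targets=[[[0,0,0,0.009,0,0,0],[0,0,0,0.009,0,0,0],[0.55,0,0,0.005,0,0,0],[0.55,0,0,0.0,0,0,0],[0.55,0,0,0.0,0,0,0],[0.55,0,0,-0.1,0,0,0],[0.55,0,0,-0.25,0,0,0],[0.55,0,0,-0.4,0,0,0],[0.55,0,0.2,-0.45,0,0,0],[0.55,-0.05,0.4,-0.45,0,0,0],[0.55,-0.1,0.65,-0.45,0,0,0],[0.55,-0.15,0.9,-0.45,0,0,0]]])

```text
time_s: 15.9
ee_pos: [0.4762, -0.0354, 0.1605]
orientation: [3.141, 0.033, 0.001]
contact_force: [0.5, 0.1, -0.1]
finger_gap: 0.047
finger_force: 0.0
```

```bash
cat > bars.py <<'E'
from mv import *
def bars():
    out=[]
    for n in("top","scene"):
        p=get_image(n)
        for d in cut_out(p,"bar1")[:6]:
            m=d["mask"].astype(np.uint8); c=np.array(np.nonzero(m))[::-1].mean(1)
            if m.sum()<600: print(n,round(d["confidence"],2),m.sum(),"z.034",at_z(p,c,.034)[:2].round(4),"z.058",at_z(p,c,.058)[:2].round(4))
E
python3 - <<'E'
from bars import *
bars(); plan(T(DEM,[(-.042,-.029,.1),(-.040,-.029,.02)]),DEM[2])
E
```

```text
top 0.81 311 z.034 [ 0.4665 -0.3487] z.058 [ 0.4679 -0.3418]
top 0.54 323 z.034 [0.5095 0.1921] z.058 [0.5099 0.1875]
top 0.52 62 z.034 [ 0.5605 -0.2988] z.058 [ 0.5598 -0.2929]
scene 0.73 229 z.034 [ 0.4727 -0.2902] z.058 [ 0.4928 -0.2818]
scene 0.68 158 z.034 [ 0.4717 -0.3469] z.058 [ 0.4919 -0.3372]
scene 0.58 205 z.034 [0.4955 0.1902] z.058 [0.5151 0.1869]
scene 0.38 586 z.034 [0.3998 0.3205] z.058 [0.4217 0.314 ]
at [ 0.4765 -0.0352  0.1604] t 16.1 gap 0.0466
[ 0.4657 -0.2904  0.1   ] shift [-0.06   1.02   0.242] turn [ 0.    -0.     0.083]
[ 0.4677 -0.2904  0.02  ] shift [-0.052  1.02   0.562] turn [ 0.    -0.     0.083]
```

drive_tool(targets=[[[0.55,-0.01,0.22,0,0,0,0.02],[0.55,-0.02,0.45,0,0,0,0.04],[0.55,-0.04,0.7,0,0,0,0.083],[0.55,-0.05,0.9,0,0,0,0.083],[0.55,-0.055,1.0,0.15,0,0,0.083],[0.55,-0.055,1.0,0.24,0,0,0.083],[0.55,-0.055,1.0,0.24,0,0,0.083]]])

```text
time_s: 16.98
ee_pos: [0.4681, -0.2822, 0.0987]
orientation: [-3.139, 0.034, 0.004]
contact_force: [-0.3, -0.2, 0.6]
finger_gap: 0.0467
finger_force: 0.0
```

Run:
```python
from bars import *
plan(T(DEM,[(-.040,-.029,.02)]),DEM[2]);bars()
```

```text
at [ 0.4681 -0.2822  0.0987] t 16.98 gap 0.0467
[ 0.4677 -0.2904  0.02  ] shift [0.    0.033 0.315] turn [-0.004  0.005  0.011]
top 0.89 337 z.034 [0.5086 0.1919] z.058 [0.509  0.1873]
top 0.64 155 z.034 [ 0.478  -0.2872] z.058 [ 0.4791 -0.2816]
scene 0.74 229 z.034 [ 0.4714 -0.3464] z.058 [ 0.4915 -0.3367]
scene 0.72 207 z.034 [0.4955 0.1906] z.058 [0.5151 0.1873]
scene 0.67 214 z.034 [ 0.473  -0.2893] z.058 [ 0.4931 -0.281 ]
```

drive_tool(targets=[[[0.55,0,0.03,0.04,0,0,0.01],[0.55,0,0.03,0.14,0,0,0.01],[0.55,0,0.03,0.23,0,0,0.01],[0.55,0,0.03,0.29,0,0,0.01],[0.55,0,0.03,0.313,0,0,0.01],[0.55,0,0.03,0.313,0,0,0.01],[0,0,0.03,0.313,0,0,0.01],[0,0,0.03,0.313,0,0,0.01],[0,0,0.03,0.313,0,0,0.01],[0,0,0.03,0.313,0,0,0.01]]])

```text
time_s: 18.42
ee_pos: [0.4681, -0.2917, 0.0227]
orientation: [3.141, -0.045, 0.002]
contact_force: [-1.3, 1.1, 6.7]
finger_gap: 0.0307
finger_force: 40.4
```

drive_tool(targets=[[[0,0,0,-0.05,0,0,0],[0,0,0,-0.25,0,0,0],[0,0,0,-0.48,0,0,0],[0,0.01,-0.2,-0.54,0,0,0],[0,0.02,-0.4,-0.54,0,0,0],[0,0.03,-0.6,-0.54,0,0,-0.04],[0,0.03,-0.8,-0.54,0,0,-0.09],[0,0.03,-0.95,-0.54,0,0,-0.09],[0,0.03,-0.95,-0.54,0,0,-0.09]]])

```text
time_s: 19.55
ee_pos: [0.4821, -0.0513, 0.1577]
orientation: [-3.14, -0.037, -0.001]
contact_force: [-0.7, -0.8, -0.8]
finger_gap: 0.0305
finger_force: 40.9
```

Run:
```python
from bars import *
plan(T(TR,[(0,.003,.12),(0,.003,.047)]),TR[2])
```

```text
at [ 0.4821 -0.0513  0.1577] t 19.55 gap 0.0305
[0.5099 0.128  0.12  ] shift [ 0.128 -0.714  0.152] turn [-0.002 -0.001  0.007]
[0.5099 0.128  0.047 ] shift [ 0.128 -0.714  0.444] turn [-0.002 -0.001  0.007]
```

drive_tool(targets=[[[0,0.03,-0.2,0,0,0,0],[0,0.07,-0.4,0,0,0,0],[0,0.1,-0.6,0,0,0,0],[0,0.128,-0.71,0.05,0,0,0],[0,0.128,-0.714,0.15,0,0,0],[0,0.128,-0.714,0.25,0,0,0],[0,0.128,-0.714,0.34,0,0,0],[0,0.128,-0.714,0.4,0,0,0],[0,0.128,-0.714,0.43,0,0,0],[0,0.128,-0.714,0.44,0,0,0],[0,0.128,-0.714,0.445,0,0,0],[0,0.128,-0.714,0.445,0,0,0]]])

```text
time_s: 21.05
ee_pos: [0.5121, 0.1238, 0.0471]
orientation: [-3.141, -0.026, -0.005]
contact_force: [-0.1, -2.6, 7.9]
finger_gap: 0.0308
finger_force: 43.2
```

drive_tool(targets=[[[0.55,0,0,-0.005,0,0,0],[0.55,0,0,-0.01,0,0,0],[0.55,0,0,-0.01,0,0,0],[0.55,0,0,-0.1,0,0,0],[0.55,0,0,-0.25,0,0,0],[0.55,0,0,-0.42,0,0,0],[0.55,-0.05,0.2,-0.45,0,0,0],[0.55,-0.1,0.45,-0.45,0,0,0],[0.55,-0.15,0.7,-0.45,0,0,0.04],[0.55,-0.17,0.95,-0.45,0,0,0.08],[0.55,-0.17,0.95,-0.45,0,0,0.08]]])

```text
time_s: 22.42
ee_pos: [0.4716, -0.1187, 0.1584]
orientation: [3.14, -0.05, 0.0]
contact_force: [0.7, 0.8, -0.3]
finger_gap: 0.047
finger_force: 0.0
```

Run:
```python
from bars import *
plan(T(DEM,[(-.040,-.087,.1)]),DEM[2]);bars()
```

```text
at [ 0.4716 -0.1187  0.1584] t 22.43 gap 0.047
[ 0.4662 -0.3484  0.1   ] shift [0.008 0.919 0.235] turn [ 0.003 -0.    -0.01 ]
top 0.79 310 z.034 [ 0.4654 -0.3481] z.058 [ 0.4668 -0.3412]
top 0.76 287 z.034 [0.495  0.1063] z.058 [0.4957 0.1036]
scene 0.65 219 z.034 [0.4958 0.1901] z.058 [0.5153 0.1868]
scene 0.57 189 z.034 [ 0.4703 -0.3471] z.058 [ 0.4905 -0.3373]
```

Run:
```python
from bars import *
s=get_image("scene"); t=get_image("top")
cv2.imwrite("pics/s5.png",np.hstack([cv2.resize(x[y:y+90,a:a+120],(400,300),interpolation=cv2.INTER_CUBIC) for x,y,a in((t["image"],200,160),(s["image"],135,280))]))
```

```text
(no output)
```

View pics/s5.png

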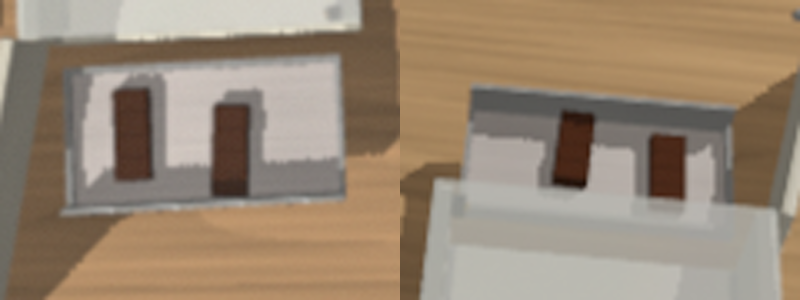

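Two bars lie flat on the tray. Bar 2 has shifted about 2 cm towards the front and right (top crop (231,150)), which was the announced knock, but it is still well placed. Bar 1 goes at tray y ≈ -0.077.

drive_tool(targets=[[[0.55,0,0.2,0,0,0,0],[0.55,0,0.45,0,0,0,0],[0.55,0,0.7,0,0,0,0],[0.55,0.008,0.88,0.05,0,0,-0.01],[0.55,0.008,0.92,0.2,0,0,-0.01],[0.55,0.008,0.92,0.24,0,0,-0.01],[0.55,0.008,0.92,0.24,0,0,-0.01]]])

```text
time_s: 23.6
ee_pos: [0.4695, -0.3416, 0.0978]
orientation: [-3.14, 0.025, 0.002]
contact_force: [-0.2, 0.1, 0.9]
finger_gap: 0.047
finger_force: 0.0
```

Run:
```python
from bars import *
plan(T(DEM,[(-.040,-.087,.0215)]),DEM[2]);bars()
```

```text
at [ 0.4695 -0.3416  0.0978] t 23.6 gap 0.047
[ 0.4662 -0.3484  0.0215] shift [-0.013  0.028  0.305] turn [-0.003  0.003  0.021]
top 0.72 318 z.034 [0.5146 0.1918] z.058 [0.5149 0.1872]
top 0.61 284 z.034 [0.4967 0.1052] z.058 [0.4974 0.1025]
scene 0.71 213 z.034 [ 0.4718 -0.3473] z.058 [ 0.492  -0.3375]
scene 0.64 240 z.034 [0.488  0.1041] z.058 [0.5077 0.1028]
scene 0.58 245 z.034 [0.4973 0.1895] z.058 [0.5168 0.1861]
```

drive_tool(targets=[[[0.55,-0.013,0.02,0.04,0,0,0.02],[0.55,-0.013,0.025,0.14,0,0,0.02],[0.55,-0.013,0.025,0.23,0,0,0.02],[0.55,-0.013,0.025,0.29,0,0,0.02],[0.55,-0.013,0.025,0.307,0,0,0.02],[0.55,-0.013,0.025,0.307,0,0,0.02],[0,-0.013,0.025,0.307,0,0,0.02],[0,-0.013,0.025,0.307,0,0,0.02],[0,-0.013,0.025,0.307,0,0,0.02],[0,-0.013,0.025,0.307,0,0,0.02]]])

```text
time_s: 25.05
ee_pos: [0.4662, -0.35, 0.0223]
orientation: [3.141, -0.045, 0.002]
contact_force: [-0.4, 0.8, 6.2]
finger_gap: 0.0308
finger_force: 40.7
```

drive_tool(targets=[[[0,0,0,-0.05,0,0,0],[0,0,0,-0.25,0,0,0],[0,0,0,-0.48,0,0,0],[0,0.01,-0.2,-0.54,0,0,0],[0,0.02,-0.4,-0.54,0,0,0],[0,0.03,-0.6,-0.54,0,0,-0.04],[0,0.04,-0.8,-0.54,0,0,-0.09],[0,0.04,-0.97,-0.54,0,0,-0.09],[0,0.04,-0.97,-0.54,0,0,-0.09]]])

```text
time_s: 26.18
ee_pos: [0.483, -0.1041, 0.1572]
orientation: [-3.14, -0.038, -0.0]
contact_force: [0.7, -0.2, -1.1]
finger_gap: 0.0308
finger_force: 41.1
```

Run:
```python
from bars import *
plan(T(TR,[(0,-.077,.12),(0,-.077,.047)]),TR[2]);bars()
```

```text
at [ 0.483  -0.1041  0.1572] t 26.18 gap 0.0308
[0.5115 0.048  0.12  ] shift [ 0.129 -0.605  0.149] turn [-0.002 -0.001  0.008]
[0.5115 0.048  0.047 ] shift [ 0.129 -0.605  0.441] turn [-0.002 -0.001  0.008]
top 0.86 336 z.034 [0.5135 0.1925] z.058 [0.5138 0.1879]
top 0.72 363 z.034 [0.4975 0.1065] z.058 [0.4982 0.1037]
scene 0.77 205 z.034 [0.4971 0.1902] z.058 [0.5166 0.1869]
scene 0.74 117 z.034 [ 0.5529 -0.3016] z.058 [ 0.5711 -0.293 ]
scene 0.66 280 z.034 [ 0.3678 -0.1358] z.058 [ 0.3904 -0.1312]
scene 0.56 260 z.034 [0.4855 0.1036] z.058 [0.5053 0.1024]
```

drive_tool(targets=[[[0,0.03,-0.2,0,0,0,0],[0,0.07,-0.4,0,0,0,0],[0,0.128,-0.6,0,0,0,0],[0,0.128,-0.605,0.1,0,0,0],[0,0.128,-0.605,0.22,0,0,0],[0,0.128,-0.605,0.32,0,0,0],[0,0.128,-0.605,0.34,0,0,0],[0,0.128,-0.605,0.34,0,0,0]]])

```text
time_s: 27.38
ee_pos: [0.5122, 0.0433, 0.0717]
orientation: [3.141, 0.026, -0.0]
contact_force: [-0.0, 0.0, -0.5]
finger_gap: 0.0307
finger_force: 41.1
```

Run:
```python
from bars import *
plan(T(TR,[(0,-.077,.047)]),TR[2]);print(sense()["finger_force"])
```

```text
at [0.5122 0.0433 0.0717] t 27.38 gap 0.0307
[0.5115 0.048  0.047 ] shift [-0.002 -0.019  0.099] turn [ 0.     0.    -0.006]
41.06172323226929
```

drive_tool(targets=[[[0,0,-0.019,0.03,0,0,0],[0,0,-0.019,0.06,0,0,0],[0,0,-0.019,0.085,0,0,0],[0,0,-0.019,0.098,0,0,0],[0,0,-0.019,0.1,0,0,0],[0,0,-0.019,0.1,0,0,0]]])

```text
time_s: 28.12
ee_pos: [0.5122, 0.049, 0.0468]
orientation: [-3.141, -0.029, -0.001]
contact_force: [0.9, 0.1, 5.4]
finger_gap: 0.0309
finger_force: 42.0
```

drive_tool(targets=[[[0.45,0,0,-0.003,0,0,0],[0.45,0,0,-0.008,0,0,0],[0.45,0,0,-0.008,0,0,0],[0.45,0,0,-0.1,0,0,0],[0.45,0,0,-0.25,0,0,0],[0.45,0,0,-0.45,0,0,0],[0.45,-0.1,0.2,-0.45,0,0,0],[0,-0.25,0.5,-0.45,0,0,0],[0,-0.3,0.7,-0.45,0,0,0],[0,-0.3,0.7,-0.45,0,0,0]]])

```text
time_s: 29.38
ee_pos: [0.4383, -0.1313, 0.1593]
orientation: [3.14, 0.018, -0.001]
contact_force: [0.8, 0.5, 0.4]
finger_gap: -0.0001
finger_force: 0.0
```

Run:
```python
from bars import *
bars(); F=-.0625
plan(T(TR,[(F-.03,0,.13),(F-.03,0,.055),(F-.011,0,.055)]),TR[2])
s=get_image("scene"); t=get_image("top")
cv2.imwrite("pics/s6.png",np.hstack([cv2.resize(x[y:y+90,a:a+120],(400,300),interpolation=cv2.INTER_CUBIC) for x,y,a in((t["image"],200,160),(s["image"],135,280))]))
```

```text
top 0.89 354 z.034 [0.5154 0.1931] z.058 [0.5157 0.1884]
top 0.62 322 z.034 [0.4978 0.1061] z.058 [0.4985 0.1033]
top 0.52 295 z.034 [0.5133 0.0485] z.058 [0.5136 0.0469]
scene 0.79 243 z.034 [0.4886 0.1037] z.058 [0.5083 0.1025]
scene 0.72 38 z.034 [ 0.5432 -0.1842] z.058 [ 0.5616 -0.1784]
scene 0.61 196 z.034 [0.4965 0.1886] z.058 [0.516  0.1853]
scene 0.47 226 z.034 [0.4954 0.0464] z.058 [0.515  0.0465]
at [ 0.4407 -0.1263  0.1589] t 29.57 gap -0.0001
[0.4175 0.1232 0.13  ] shift [-0.073 -1.     0.116] turn [-0.001 -0.    -0.001]
[0.4175 0.1232 0.055 ] shift [-0.073 -0.999  0.416] turn [-0.001 -0.    -0.001]
[0.4365 0.1235 0.055 ] shift [ 0.003 -0.999  0.416] turn [-0.001 -0.    -0.001]
```

View pics/s6.png

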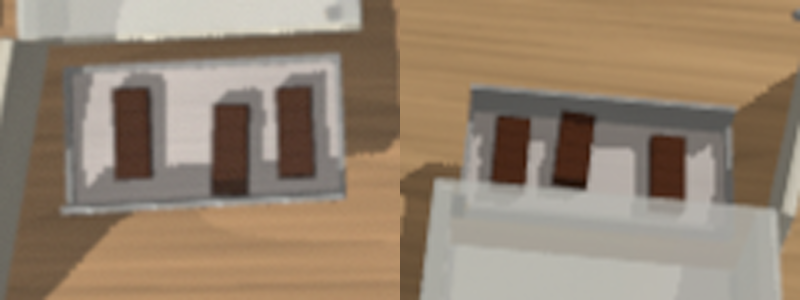

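All three bars lie flat and side by side on the tray, at top crop x = 132, 231 and 296. Now I'll push the tray in with the shut fingers.

drive_tool(targets=[[[0,-0.07,-0.2,0,0,0,0],[0,-0.07,-0.4,0,0,0,0],[0,-0.07,-0.6,0,0,0,0],[0,-0.07,-0.8,0,0,0,0],[0,-0.07,-1,0.1,0,0,0],[0,-0.07,-1,0.25,0,0,0],[0,-0.07,-1,0.38,0,0,0],[0,-0.07,-1,0.415,0,0,0],[0,-0.07,-1,0.415,0,0,0]]])

```text
time_s: 30.8
ee_pos: [0.4178, 0.1227, 0.0552]
orientation: [3.141, 0.03, -0.002]
contact_force: [0.9, -0.2, -0.1]
finger_gap: 0.0
finger_force: 0.0
```

Run:
```python
from bars import *
F=-.0625
plan(T(TR,[(F-.011,0,.055),(F-.011+.155,0,.055)]),TR[2])
```

```text
at [0.4178 0.1227 0.0552] t 30.8 gap 0.0
[0.4365 0.1235 0.055 ] shift [ 0.075 -0.002  0.001] turn [ 0.     0.002 -0.001]
[0.5915 0.1266 0.055 ] shift [ 0.695 -0.002 -0.   ] turn [ 0.     0.002 -0.001]
```

drive_tool(targets=[[[0,0.03,0,-0.03,0,0,0],[0,0.07,0,-0.03,0,0,0],[0,0.1,0,-0.03,0,0,0],[0,0.14,0,-0.03,0,0,0],[0,0.18,0,-0.03,0,0,0],[0,0.22,0,-0.03,0,0,0],[0,0.26,0,-0.03,0,0,0],[0,0.3,0,-0.03,0,0,0],[0,0.34,0,-0.03,0,0,0],[0,0.38,0,-0.03,0,0,0],[0,0.42,0,-0.03,0,0,0],[0,0.46,0,-0.03,0,0,0]]])

```text
time_s: 32.3
ee_pos: [0.5337, 0.1244, 0.0627]
orientation: [-3.141, -0.029, 0.0]
contact_force: [-1.8, 0.4, 0.2]
finger_gap: 0.0005
finger_force: 0.8
```

drive_tool(targets=[[[0,0.04,0,0,0,0,0],[0,0.08,0,0,0,0,0],[0,0.12,0,0,0,0,0],[0,0.15,0,0,0,0,0],[0,0.18,0,0,0,0,0],[0,0.2,0,0,0,0,0],[0,0.2,0,0,0,0,0]]])

```text
time_s: 33.17
ee_pos: [0.5837, 0.1251, 0.0628]
orientation: [3.141, 0.028, 0.001]
contact_force: [-0.6, 0.2, -0.7]
finger_gap: -0.0
finger_force: 0.0
```

Run:
```python
from bars import *
bars();s=get_image("scene"); t=get_image("top");print(sense()["ee_pos"])
cv2.imwrite("pics/s7.png",np.hstack([cv2.resize(x[y:y+150,a:a+200],(400,300),interpolation=cv2.INTER_CUBIC) for x,y,a in((t["image"],110,110),(s["image"],110,250))]))
```

```text
scene 0.53 117 z.034 [ 0.5579 -0.3009] z.058 [ 0.5759 -0.2922]
[0.58299529 0.12524945 0.06280758]
```

View pics/s7.png

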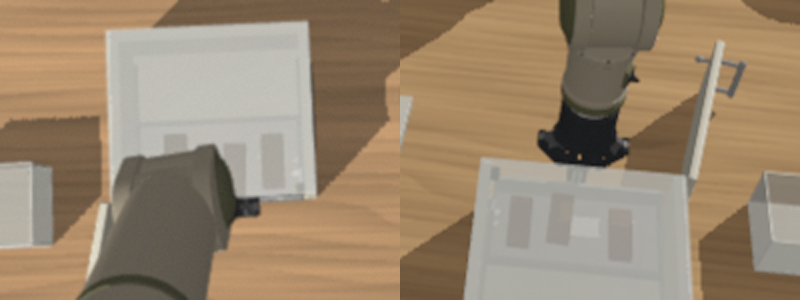

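The bars are visible through the clear top, still side by side. I'll continue in small steps until the end stop.

drive_tool(targets=[[[0,0.015,0,0,0,0,0],[0,0.03,0,0,0,0,0],[0,0.03,0,0,0,0,0]]])

```text
time_s: 33.85
ee_pos: [0.5852, 0.1257, 0.0616]
orientation: [3.141, 0.032, -0.016]
contact_force: [-12.8, 1.2, 0.7]
finger_gap: -0.0001
finger_force: 0.0
```

drive_tool(targets=[[[0,0.01,0,0,0,0,0],[0,0.02,0,0,0,0,0],[0,0.02,0,0,0,0,0]]])

```text
time_s: 34.22
ee_pos: [0.5852, 0.1255, 0.0607]
orientation: [3.14, 0.033, -0.031]
contact_force: [-25.9, 1.1, 6.2]
finger_gap: -0.0001
finger_force: 0.0
```

The 26 N reading with no further motion shows the tray is at its end stop. Retreating.

drive_tool(targets=[[[0,-0.03,0,0,0,0,0],[0,-0.15,0,0,0,0,0],[0,-0.3,0,0,0,0,0],[0,-0.35,0,-0.2,0,0,0],[0,-0.35,0,-0.4,0,0,0],[0,-0.35,0,-0.6,0,0,0],[0,-0.35,0,-0.6,0,0,0]]])

```text
time_s: 35.1
ee_pos: [0.5104, 0.1244, 0.2165]
orientation: [-3.139, -0.028, -0.012]
contact_force: [-0.5, 0.1, -1.2]
finger_gap: -0.0002
finger_force: 0.0
```

```bash
cat >> mv.py <<'E'
CAB=[.594,.127,.02]
HG=T(CAB,[(0,.14,.06)])[0]
def dp(th,r=.18,rho=.011,z=.06,off=0):
    P=[(-r*np.sin(th)-(.016+rho+off)*np.cos(th), -r*np.cos(th)+(.016+rho+off)*np.sin(th), z)]
    return T([HG[0],HG[1],CAB[2]],P)[0]
E
python3 - <<'E'
from bars import *
bars();s=get_image("scene"); t=get_image("top")
for p,n in((t,"t"),(s,"s")):
    for th in(1.65,1.75,1.85):
        c=T([HG[0],HG[1],CAB[2]],[(-r*np.sin(th)-o*np.cos(th),-r*np.cos(th)+o*np.sin(th),.116) for r,o in((0,.016),(.28,.016))]); print(n,th,proj(p,c).round(1).tolist())
print("hinge",HG); plan([dp(1.75,z=.2,off=.05)],CAB[2])
cv2.imwrite("pics/s8.png",np.hstack([cv2.resize(x[y:y+120,a:a+160],(400,300),interpolation=cv2.INTER_CUBIC) for x,y,a in((t["image"],200,110),(s["image"],110,280))]))
E
```

```text
scene 0.33 106 z.034 [ 0.5506 -0.3605] z.058 [ 0.5688 -0.3504]
t 1.65 [[159.9, 212.7], [153.8, 317.1]]
t 1.75 [[160.0, 212.1], [143.4, 315.6]]
t 1.85 [[160.1, 211.5], [133.3, 313.0]]
s 1.65 [[397.6, 197.9], [400.9, 126.7]]
s 1.75 [[397.5, 198.4], [410.0, 128.7]]
s 1.85 [[397.4, 198.8], [419.0, 131.3]]
hinge [0.59120019 0.266972   0.06      ]
at [0.5075 0.1237 0.2115] t 35.4 gap -0.0
[0.4257 0.3715 0.2   ] shift [-0.309 -0.997  0.046] turn [ 0.002  0.004 -0.003]
```

View pics/s8.png

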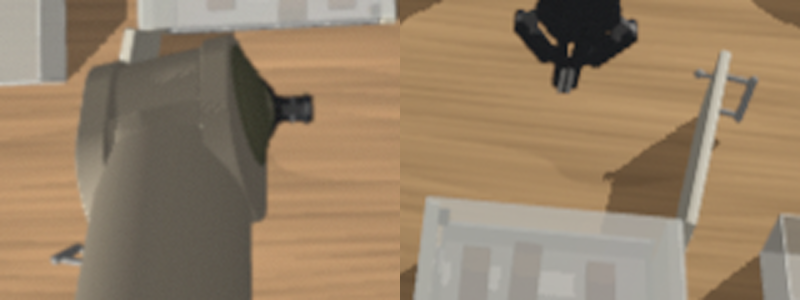

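The tray is home with the bars on it. The door's free edge is at scene (410,130), which gives an angle of about 1.75 rad. Moving over to its outer side.

drive_tool(targets=[[[0,-0.08,-0.2,0,0,0,0],[0,-0.16,-0.4,0,0,0,0],[0,-0.24,-0.6,0,0,0,0],[0,-0.31,-0.8,0,0,0,0],[0,-0.31,-1,0,0,0,0],[0,-0.31,-1,0,0,0,0],[0,-0.31,-1,0,0,0,0]]])

```text
time_s: 36.28
ee_pos: [0.4258, 0.3715, 0.2116]
orientation: [3.139, 0.029, -0.002]
contact_force: [0.1, -0.6, 0.7]
finger_gap: 0.0003
finger_force: 0.0
```

Run:
```python
from bars import *
print(dp(1.75,off=.05))
plan([dp(1.75,off=.05)]+[dp(th) for th in np.arange(1.7,.7,-.1)],CAB[2])
s=get_image("scene");cv2.imwrite("pics/s9.png",cv2.resize(s["image"][90:240,320:520],(800,600),interpolation=cv2.INTER_CUBIC))
```

```text
[0.42568346 0.37153401 0.06      ]
at [0.4258 0.3715 0.2116] t 36.27 gap 0.0003
[0.4257 0.3715 0.06  ] shift [ 0.001 -0.002  0.607] turn [ 0.004  0.003 -0.003]
[0.4152 0.3134 0.06  ] shift [-0.046  0.23   0.607] turn [ 0.004  0.003 -0.003]
[0.4115 0.2956 0.06  ] shift [-0.062  0.301  0.607] turn [ 0.004  0.003 -0.003]
[0.4095 0.2775 0.06  ] shift [-0.071  0.373  0.607] turn [ 0.004  0.003 -0.003]
[0.4093 0.2593 0.06  ] shift [-0.073  0.446  0.608] turn [ 0.004  0.003 -0.003]
[0.411  0.2412 0.06  ] shift [-0.068  0.519  0.608] turn [ 0.004  0.003 -0.003]
[0.4145 0.2234 0.06  ] shift [-0.055  0.59   0.608] turn [ 0.004  0.003 -0.003]
[0.4197 0.2059 0.06  ] shift [-0.035  0.66   0.608] turn [ 0.004  0.003 -0.003]
[0.4267 0.1891 0.06  ] shift [-0.009  0.728  0.608] turn [ 0.004  0.003 -0.003]
[0.4353 0.1731 0.06  ] shift [0.024 0.793 0.608] turn [ 0.004  0.003 -0.003]
[0.4454 0.158  0.06  ] shift [0.064 0.854 0.608] turn [ 0.004  0.003 -0.003]
```

View pics/s9.png

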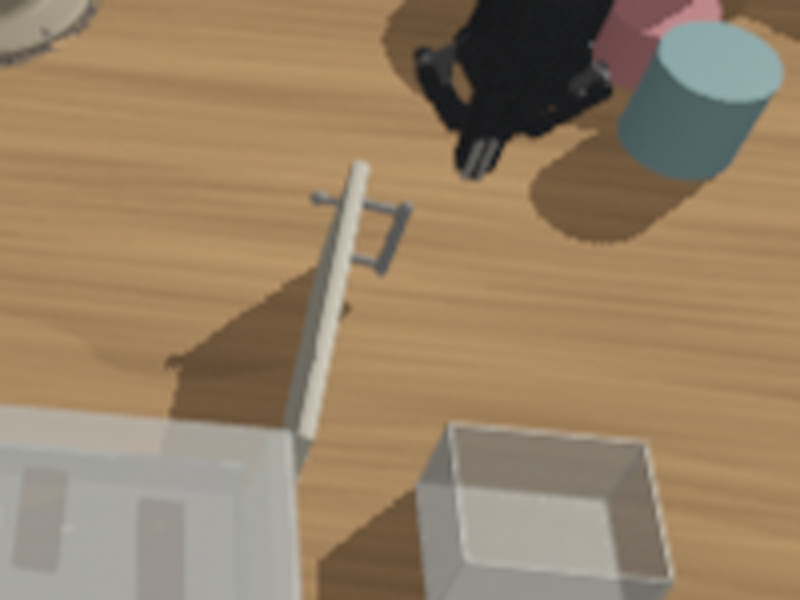

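drive_tool(targets=[[[0,0,0,0.2,0,0,0],[0,0,0,0.4,0,0,0],[0,0,0,0.55,0,0,0],[0,-0.02,0.1,0.56,0,0,0],[0,-0.045,0.2,0.56,0,0,0],[0,-0.06,0.27,0.56,0,0,0],[0,-0.07,0.34,0.56,0,0,0],[0,-0.073,0.41,0.56,0,0,0],[0,-0.07,0.48,0.56,0,0,0],[0,-0.062,0.55,0.56,0,0,0],[0,-0.045,0.62,0.56,0,0,0],[0,-0.025,0.69,0.56,0,0,0]]])

```text
time_s: 37.83
ee_pos: [0.4231, 0.1988, 0.0727]
orientation: [-3.141, -0.029, 0.0]
contact_force: [0.0, 0.2, -0.2]
finger_gap: 0.0001
finger_force: 0.3
```

Run:
```python
from bars import *
print(sense()["contact_force"]);plan([dp(th,z=.072) for th in np.arange(1,-.01,-.1)],CAB[2])
```

```text
[ 0.02251092  0.17609382 -0.2230636 ]
at [0.4231 0.1988 0.0727] t 37.83 gap 0.0001
[0.4267 0.1891 0.072 ] shift [0.013 0.039 0.003] turn [-0.     0.    -0.003]
[0.4353 0.1731 0.072 ] shift [0.047 0.104 0.003] turn [-0.     0.    -0.003]
[0.4454 0.158  0.072 ] shift [0.086 0.165 0.003] turn [-0.     0.    -0.003]
[0.457 0.144 0.072] shift [0.131 0.222 0.003] turn [-0.     0.    -0.003]
[0.47   0.1312 0.072 ] shift [0.182 0.274 0.003] turn [-0.     0.    -0.003]
[0.4841 0.1198 0.072 ] shift [0.238 0.32  0.003] turn [-0.     0.    -0.003]
[0.4994 0.1098 0.072 ] shift [0.298 0.361 0.003] turn [-0.     0.    -0.003]
[0.5155 0.1014 0.072 ] shift [0.362 0.396 0.003] turn [-0.     0.    -0.003]
[0.5324 0.0947 0.072 ] shift [0.429 0.424 0.003] turn [-0.     0.    -0.003]
[0.5499 0.0897 0.072 ] shift [0.499 0.445 0.003] turn [-0.     0.    -0.003]
[0.5678 0.0865 0.072 ] shift [0.57  0.46  0.003] turn [-0.     0.    -0.003]
```

drive_tool(targets=[[[0,0.013,0.04,0,0,0,0],[0,0.047,0.105,0,0,0,0],[0,0.086,0.165,0,0,0,0],[0,0.131,0.222,0,0,0,0],[0,0.182,0.274,0,0,0,0],[0,0.238,0.32,0,0,0,0],[0,0.298,0.361,0,0,0,0],[0,0.362,0.396,0,0,0,0],[0,0.4,0.41,0,0,0,0],[0,0.43,0.424,0,0,0,0],[0,0.46,0.435,0,0,0,0],[0,0.46,0.435,0,0,0,0]]])

```text
time_s: 39.33
ee_pos: [0.5403, 0.0932, 0.0727]
orientation: [-3.141, -0.029, -0.0]
contact_force: [-0.6, -0.4, -0.3]
finger_gap: 0.0
finger_force: 0.0
```

Run:
```python
from bars import *
print(sense()["contact_force"]);plan([dp(th,z=.072) for th in (.1,.05,0)],CAB[2])
s=get_image("scene");cv2.imwrite("pics/s10.png",cv2.resize(s["image"][120:270,260:460],(800,600),interpolation=cv2.INTER_CUBIC))
```

```text
[-0.62602211 -0.35685451 -0.25603342]
at [0.5403 0.0932 0.0727] t 39.33 gap 0.0
[0.5499 0.0897 0.072 ] shift [0.038 0.015 0.003] turn [-0.    -0.001 -0.003]
[0.5588 0.0879 0.072 ] shift [0.074 0.023 0.003] turn [-0.    -0.001 -0.003]
[0.5678 0.0865 0.072 ] shift [0.109 0.029 0.003] turn [-0.    -0.001 -0.003]
```

View pics/s10.png

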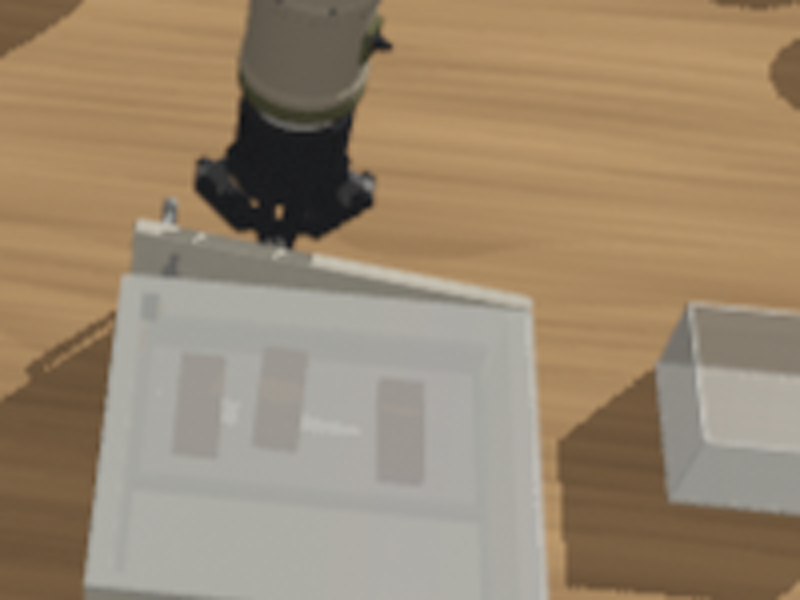

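The door is now nearly shut, with its free edge at crop (140,230), and the bars are still in place. Final push.

drive_tool(targets=[[[0,0.03,0.01,0,0,0,0],[0,0.055,0.018,0,0,0,0],[0,0.075,0.02,0,0,0,0],[0,0.095,0.02,0,0,0,0],[0,0.11,0.02,0,0,0,0],[0,0.11,0.02,0,0,0,0]]])

```text
time_s: 40.12
ee_pos: [0.5678, 0.0889, 0.0727]
orientation: [-3.141, -0.029, -0.0]
contact_force: [0.2, -0.0, 0.2]
finger_gap: -0.0001
finger_force: 0.0
```

drive_tool(targets=[[[0,0.01,0,0,0,0,0],[0,0.015,0,0,0,0,0],[0,0.015,0,0,0,0,0]]])

```text
time_s: 40.5
ee_pos: [0.5706, 0.0887, 0.0726]
orientation: [3.141, 0.029, -0.002]
contact_force: [-3.1, -0.1, 0.5]
finger_gap: 0.0001
finger_force: 0.0
```

drive_tool(targets=[[[0,0.01,0,0,0,0,0],[0,0.02,0,0,0,0,0],[0,0.02,0,0,0,0,0]]])

```text
time_s: 40.88
ee_pos: [0.5704, 0.0883, 0.0714]
orientation: [3.14, 0.03, -0.017]
contact_force: [-14.7, -0.7, -0.8]
finger_gap: -0.0002
finger_force: 0.0
```

drive_tool(targets=[[[0,0.01,0,0,0,0,0],[0,0.02,0,0,0,0,0],[0,0.02,0,0,0,0,0]]])

```text
time_s: 41.25
ee_pos: [0.5702, 0.0879, 0.0708]
orientation: [3.138, 0.031, -0.032]
contact_force: [-28.6, -0.7, 7.9]
finger_gap: -0.0003
finger_force: 0.0
```

Contact is stiff with no motion, so the door is seated. I'll back off and check.

drive_tool(targets=[[[0,-0.05,0,0,0,0,0],[0,-0.2,0,0,0,0,0],[0,-0.3,0,-0.15,0,0,0],[0,-0.35,0,-0.35,0,0,0],[0,-0.35,0.2,-0.6,0,0,0],[0,-0.35,0.45,-0.6,0,0,0],[0,-0.35,0.7,-0.6,0,0,0],[0,-0.35,0.95,-0.6,0,0,0],[0,-0.35,0.95,-0.6,0,0,0],[0,-0.35,0.95,-0.6,0,0,0]]])

```text
time_s: 42.5
ee_pos: [0.4984, -0.1507, 0.2229]
orientation: [3.141, 0.026, 0.002]
contact_force: [0.5, 0.3, 0.1]
finger_gap: 0.0002
finger_force: 0.0
```

Run:
```python
from bars import *
s=get_image("scene"); t=get_image("top"); print(sense()["contact_force"])
cv2.imwrite("pics/s11.png",np.hstack([cv2.resize(x[y:y+150,a:a+200],(400,300),interpolation=cv2.INTER_CUBIC) for x,y,a in((t["image"],110,110),(s["image"],120,260))]))
```

```text
[ 0.200203    0.39817639 -0.4426672 ]
```

View pics/s11.png

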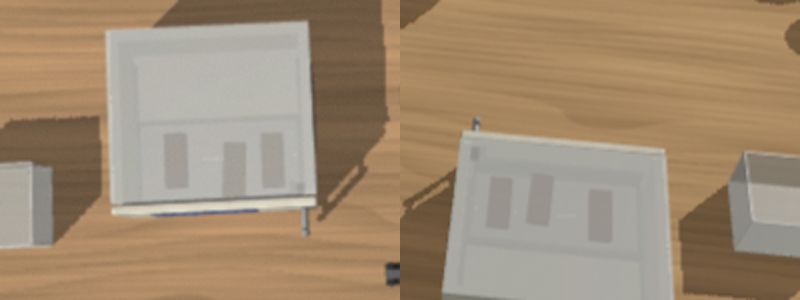

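The door is shut flush along the cabinet front (top crop (112,208) to (315,200)), and all three bars show flat inside. The tool is clear.

```bash
python3 -c "
from rig import job_done; print(job_done())"
```

```text
the job is handed in; nothing more can be done
None
```

I handed the job in with all three bars (lanes 1–3; lane 4 was empty) flat on the tray, the tray fully home and the door shut on its catch; the hand-in gave no verdict, so these results rest on my last pictures and force readings.

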